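Set the bench clock to three and start it

TASK

The clock lying face up on the bench shows some time between two and three. With a fingertip, gently push its long minute hand forward (clockwise) until the clock shows three o'clock, to within a minute; then push the start lever beside the dial fully across to its other stop and come away. Push with the outside of the fingers only, grip and lift nothing, and leave the small things on the board and bench where they are.

Things in the scene. Friction and masses are not known exactly. Their poses are not given: they have to be found in the camera images.
- clock: Round wall clock face up on a wooden board, one fixed body. Origin: on the bench under the dial centre; x points to twelve, y to nine, z up. Board: x -150 to 150 mm, y -150 to 290, top 12 mm above the bench. Case 260 mm across; a thin rim rises to 43 mm above the bench. Black bar marks: twelve is a double bar; three, six, nine are wide bars. More than 25 N on the clock, hands or lever damages it.
- dial_center (a point): Centre of the white dial face, on the axis of both hands, 38 mm above the bench. A brass spindle of 12 mm diameter stands here, up to 72 mm. The short hour hand (60 mm long, 11 mm wide, 46 to 51 mm above the bench) turns on it, between two and three; it is geared to the minute hand, which drives it at one twelfth of its angle: do not push it itself.
- twelve (a point): The double bar of twelve on the dial face, 105 mm from the dial centre.
- minute_hand (a joint): Minute hand angle (rad), growing clockwise seen from above: 0 is two o'clock (hand on twelve), 3.1416 half past two, 6.2832 three o'clock (on twelve again); stops at 0 and 7.2; starts at 2.3 to 5.2. A straight black bar 12 mm wide with a 23 mm tail. Stays where it is left; about 1.3 N at 70 mm from the axis turns it slowly.
- minute_tip (a point): Tip of the long minute hand, 95 mm from its axis. The hand's underside is 58 mm and its top 65 mm above the bench, so a fingertip can reach down past it, well clear of the dial.
- start_lever (a joint): Start lever angle (rad), growing clockwise seen from above: 0 at the stop where it halts the clock, 1.2 at the other stop; starts at 0 to 0.1. A level steel arm, 12 mm wide, 30 to 38 mm above the bench, pointing away from the dial: at 0 it leans 0.6 rad towards the six, at 1.2 it leans 0.6 rad towards the twelve. Stays where it is left; about 1.5 N at its pin moves it.
- lever_pivot (a point): On the upright pivot axis of the start lever, at the nine o'clock side of the dial, 175 mm from the dial centre, 30 mm above the bench.
- lever_pin (a point): On the axis of the round upright black pin (14 mm diameter, 30 to 62 mm above the bench) at the lever's end, 60 mm from the pivot; this point is 48 mm above the bench.
- loupe: Black eyeglass loupe, 36 mm across, 30 mm tall, loose on the board near the lever; bystander. Origin: centre of its underside (so for all bystanders but the two tools).
- oil_pot: Amber glass oil pot with a steel cap, 28 mm across, 36 mm tall, loose on the board; bystander.
- screw_tin: Flat aluminium tin, 36 mm across, 18 mm tall, loose on a corner of the board; bystander.
- brass_weight: Small brass weight with a knob, 30 mm across, 42 mm tall, loose on a corner of the board; bystander.
- mug: White mug, 80 mm across, 90 mm tall, on the bench to the side; bystander.
- jar: Glass jar with a steel lid, 64 mm across, 85 mm tall, on the bench to the side; bystander.
- screwdriver: Screwdriver, 160 mm long, lying on the bench to the side; bystander. Origin: under its middle.
- brush: Small brush, 170 mm long, lying on the bench to the side; bystander. Origin: under its middle.

How it is judged (in metres and radians):
On the way, in this order (a step that is already met when the one before it is completed fails the run):
1. the clock is set to three while the start lever is still at its first stop (value of joint minute_hand between 6.1632 and 6.4032 rad and value of joint start_lever below 0.3 rad), for 0.3 s.
2. the start lever is pushed across to its other stop (value of joint start_lever above 1.08 rad), for 0.2 s.
At the end, for the whole second after the job is handed in: The minute hand rests at three o'clock (within 0.12 rad of 6.2832, a little over a minute) and the start lever rests within 0.12 rad of its other stop (above 1.08 rad) (value of joint minute_hand between 6.1632 and 6.4032 rad and value of joint start_lever above 1.08 rad and velocity of joint minute_hand between -0.05 and 0.05 rad/s and velocity of joint start_lever below 0.05 rad/s); the robot touches nothing.
It fails at once if the start lever is pushed over before the clock is set to three (value of joint start_lever above 0.4 rad and value of joint minute_hand below 6.1632 rad).
It fails at once if the clock, its hands or its lever are pushed or pinched with more than 25 N (contact force between the fingers and clock above 25 N).
It fails at once if a bystander is lifted, knocked over or moved more than 20 mm (distance of any of loupe, oil_pot, screw_tin, brass_weight, mug, jar, screwdriver, brush from where it was at the start of the episode above 0.02 m).
It also fails if it takes over 58 s, if anything falls off the work surface, if the arm or the gripper's body presses on something with over 40 N, if the wrist force passes 120 N, or if a joint passes its speed limit or range.

ROBOT

A 6-joint arm with a two-finger parallel gripper is mounted at the origin on the work surface. World frame = base frame: x ahead of the robot, y to its left, z up, the work surface at z = 0. Lengths are in m, angles in degrees, forces in N, time in s.
With the tool pointing down it reaches from about 0.35 to 0.8 m from the base axis. Payload 7.3 kg.
Tool frame: the origin (TCP) lies at the very end of the fingers, on their centre line; the grasp point (between the pads) lies 19 mm behind it; z points along the fingers, y is the line along which they close (so a half turn about z gives the same grasp; the last joint's range is limited). The gripper opens to 85 mm and grips with 20 to 120 N. Pads are 22 mm wide; open, the fingers measure 114 mm over their backs; the gripper's body (76 mm by 85 mm) begins 54 mm behind the grasp point. The pads swing forward as they close: fully open they stand 13 mm farther back than shut.
Start: joints at [-82.735, 19.595, 87.324, -0, 73.075, -8.365], TCP at [0.141, -0.506, 0.231] pointing down, gripper open.
Joint ranges: [-145.02, 145.02], [-44.19, 115.74], [2.07, 154.8], [-57.11, 237.11], [16.16, 152.29], [-177.93, 177.93]. Speed limits (degrees/s): [147.25, 147.25, 180, 180, 180, 180].

INTERFACE

Orientations are given as [roll, pitch, yaw] about the fixed x, y, z axes, in that order (R = Rz(yaw) Ry(pitch) Rx(roll)).
In Python, from station import monitor, eyes, env gives the robot as it stands.
- The arm moves only by the tool arm_command, never from a script. Its argument "deltas" is a list of rows, each a list of 7 numbers: the shift along the tool's x, y, z in cm, then the turn, a rotation vector about the tool's x, y, z in rad, then the closure, from 0 (fully open) to 1 (shut). A call has 1 to 12 rows; each row shifts and turns the commanded pose from where the row before left it, along the tool's axes as they then stand; what a row does not reach is not made up. A row lasts 1/10 s, in which the tool goes at most 50 mm and 8.59 degrees, less where a joint would pass 70% of its speed; a pose out of reach is approached as far as the arm can. A call with a gripper value outside its range is refused whole. The fingers move at their own pace and stop on an object; "squeeze" is the grip in N (left out, the last holds). Time passes only in rows, so rows that do not move let the fingers close. It gives the time, the measured TCP pose, the force, the opening and the grip force at its end, in the units of the state.
- monitor.get_state(): the state, without advancing time (a new reading comes with each control period).
- eyes.read_camera(name): name is "scene" or "side" or "wrist"; returns (picture, depth): 480x640x3 uint8, blue, green, red; 480x640 float32, m along the optical axis (not along the pixel's ray), 0 where there is no reading.
- eyes.camera_model(name): a dict with "fx", "fy", "cx", "cy" (pixels), "R" (3x3) and "t" (3): a world point X has camera coordinates R X + t. Camera axes: x right, y down, z forward; pixel columns grow to the right and rows downward; lengths in m; the calibration is good to about 2 mm. A picture is of the moment at which its call begins: read the wrist's pose just before it. camera_model takes no time and is no camera call; for the wrist camera it gives the pose at the moment of the call.
- env.close_job(): hands the job in; it is judged then, once.
Trained networks look in the newest picture that a camera, given by its name, has taken for a name from the list of things; names that differ only in an ending like _2 or _b are one class to them, and where a whole thing is asked for, a point or a joint stands for the part that bears it (a point fixed in the world has none). Each returns a list of dicts, best first, with "p" (0 to 1); they miss things now and then, are a little off and sometimes report something else, mostly with a low value. They report only what shows in the picture. A call takes as long as a camera call.
- eyes.recognise(camera, name): "point" ([row, column] as shares, 0 to 1, of the picture: columns of its width, rows of its height, amid what is visible of it).
- eyes.mark_of(camera, name): "point" ([row, column] as shares, 0 to 1, of the picture: columns of its width, rows of its height: a listed point, or the origin of a listed thing).
The state is a dict: "clock": time; "qpos": joint angles; "qvel": joint speeds; "effort": joint torques, N m; "ee_pos": TCP position; "tool_rot": TCP orientation; "wrist_force": force on the tool from outside, world axes, zero at the start; "wrist_torque": the same for the moment, N m; "gripper_width": finger opening in m; "gripper_force": force on a finger pad.
Only numpy, scipy, OpenCV 4.12 (cv2) and the standard library are available. Lean on these libraries where they do the work, as an engineer would, in place of code of your own. Each camera call takes 0.05 s, during which the arm holds its last target. There are 200 camera calls.

## Working session

There is one attempt and no reset: what is moved stays moved. The work goes in short steps, Python scripts to look and compute and a tool call to move; the robot and the scene stay as the last step left them, time stands still between calls to the robot, and variables do not carry over. Pictures are saved under pics/ and viewed, at most 10 in all, crops included, and the job is handed in when it is done.

Besides the shell and the picture viewer there is one more tool, called after "Call:" by a JSON object that holds its "name" and its "arguments". arm_command: Moves the arm, as the interface text tells. Its arguments: {"type":"object","properties":{"deltas":{"type":"array","items":{"type":"array","items":{"type":"number"}}},"squeeze":{"type":"number"}},"required":["deltas"]}

```bash
mkdir -p pics
cat > h.py <<'E'
import numpy as np, cv2
from station import monitor, eyes, env
def ray(cam,uv,z,m=None):
    m=m or eyes.camera_model(cam);R=np.array(m['R']);t=np.array(m['t'])
    d=R.T@np.array([(uv[0]-m['cx'])/m['fx'],(uv[1]-m['cy'])/m['fy'],1]);c=-R.T@t
    return c+d*(z-c[2])/d[2]
def find(cam,name,z):
    r=eyes.mark_of(cam,name)
    if not r: return None
    p=r[0]['point'];uv=(p[1]*640,p[0]*480)
    return np.round(ray(cam,uv,z),4),np.round(uv),round(r[0]['p'],2)
E
python3 - <<'E'
from h import *
s=monitor.get_state();print(s['clock'],s['ee_pos'],s['tool_rot'],s['wrist_force'],s['gripper_width'])
for c in ['scene','side']:
    im,d=eyes.read_camera(c);cv2.imwrite(f'pics/{c}0.png',im)
    for n,z in [('dial_center',.038),('twelve',.038),('minute_tip',.065),('lever_pivot',.03),('lever_pin',.048),('loupe',.012),('oil_pot',.012),('screw_tin',.012),('brass_weight',.012),('mug',0),('jar',0)]:
        print(c,n,find(c,n,z))
E
```

```text
0.0 [ 0.14142017 -0.50515992  0.23061944] [-1.79910376e+02 -1.30975844e-02  1.56297342e+01] [-0.29133641  0.14087203 -0.55113536] 0.08555388869291373
scene dial_center (array([ 0.5194, -0.0192,  0.038 ]), array([297., 241.]), 0.98)
scene twelve (array([ 0.6188, -0.0253,  0.038 ]), array([295., 278.]), 0.91)
scene minute_tip (array([0.432, 0.016, 0.065]), array([311., 204.]), 0.83)
scene lever_pivot (array([0.5293, 0.15  , 0.03  ]), array([370., 244.]), 0.9)
scene lever_pin (array([0.5013, 0.2089, 0.048 ]), array([394., 229.]), 0.66)
scene loupe (array([0.6641, 0.2039, 0.012 ]), array([400., 298.]), 0.59)
scene oil_pot (array([0.4066, 0.1104, 0.012 ]), array([349., 208.]), 0.46)
scene screw_tin (array([ 0.6365, -0.1434,  0.012 ]), array([243., 293.]), 0.55)
scene brass_weight (array([ 0.3938, -0.1232,  0.012 ]), array([256., 208.]), 0.43)
scene mug (array([ 0.4299, -0.4833,  0.    ]), array([111., 228.]), 0.86)
scene jar (array([ 0.6159, -0.4729,  0.    ]), array([ 99., 293.]), 0.96)
side dial_center (array([ 0.527 , -0.0198,  0.038 ]), array([320., 241.]), 0.85)
side twelve (array([ 0.6274, -0.02  ,  0.038 ]), array([285., 227.]), 0.78)
side minute_tip (array([ 0.6148, -0.0016,  0.065 ]), array([286., 226.]), 0.39)
side lever_pivot (array([0.5409, 0.1514, 0.03  ]), array([281., 289.]), 0.65)
side lever_pin (array([0.5103, 0.2126, 0.048 ]), array([279., 309.]), 0.69)
side loupe (array([0.6514, 0.2019, 0.012 ]), array([229., 292.]), 0.51)
side oil_pot (array([ 0.6426, -0.0447,  0.012 ]), array([285., 226.]), 0.46)
side screw_tin (array([ 0.6436, -0.1488,  0.012 ]), array([304., 203.]), 0.49)
side brass_weight (array([ 0.3858, -0.1212,  0.012 ]), array([387., 241.]), 0.43)
side mug (array([ 0.425 , -0.4671,  0.    ]), array([417., 166.]), 0.87)
side jar (array([ 0.6204, -0.4574,  0.    ]), array([357., 149.]), 0.84)
```

View pics/scene0.png

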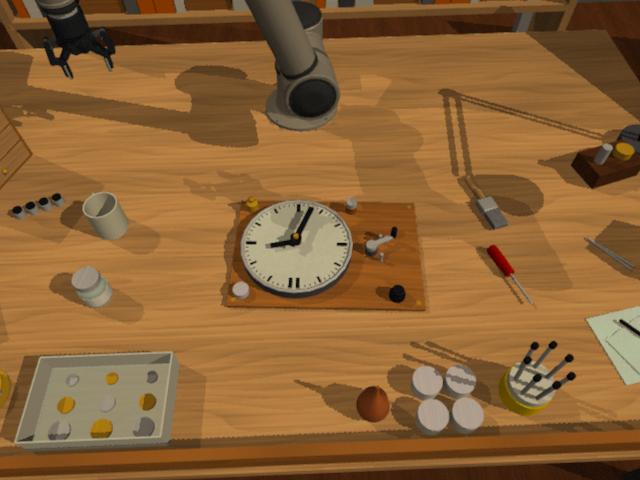

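View pics/side0.png

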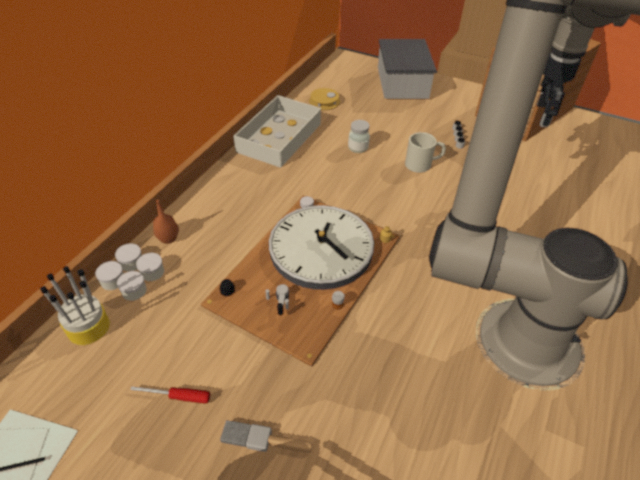

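The scene shows the clock centre near pixel (297,241), with twelve at the bottom (world +x) and the minute hand pointing up and right to about (311,206), around 2:33. The lever pin is near (394,231). The side view agrees. I'll level the yaw, shut the fingers and go above the clock for a closer look.

Call:
{"name": "arm_command", "arguments": {"deltas": [[0, 0, 0, 0, 0, 0.136, 1], [0, 0, 0, 0, 0, 0.136, 1], [2.6, -4.1, 0, 0, 0, 0, 1], [2.6, -4.1, 0, 0, 0, 0, 1], [2.6, -4.1, 0, 0, 0, 0, 1], [2.6, -4.1, 0, 0, 0, 0, 1], [2.6, -4.1, 0, 0, 0, 0, 1], [2.6, -4.1, 0, 0, 0, 0, 1], [2.6, -4.1, 0, 0, 0, 0, 1], [2.6, -4.1, 0, 0, 0, 0, 1], [2.6, -4.1, 0, 0, 0, 0, 1], [2.6, -4.1, 0, 0, 0, 0, 1]], "squeeze": 20}}

```text
clock: 2.4
ee_pos: [0.4019, -0.0935, 0.2316]
tool_rot: [180.0, -0.1, 0.0]
wrist_force: [0.7, -1.4, 0.2]
gripper_width: 0.0003
gripper_force: 0.0
```

Run:
```python
from h import *
s=monitor.get_state();print(s['clock'],s['ee_pos'],s['tool_rot'],s['wrist_force'],s['gripper_width'],s['qpos'])
for c in ['wrist']:
    m=eyes.camera_model(c);print(-np.array(m['R']).T@m['t'])
    im,d=eyes.read_camera(c);cv2.imwrite(f'pics/{c}1.png',im)
    for n,z in [('dial_center',.038),('twelve',.038),('minute_tip',.065),('lever_pivot',.03),('lever_pin',.048)]:
        print(c,n,find(c,n,z))
```

```text
2.4 [ 0.40192556 -0.09354797  0.23163506] [ 1.79965368e+02 -5.36495519e-02  4.14868701e-02] [ 0.67338834 -1.35143185  0.16435904] 0.0002658992148845067 [-2.37636271e+01  7.66036856e+00  1.03339573e+02 -1.07496663e-02
  6.89369946e+01  6.61987601e+01]
[ 0.47261878 -0.09308188  0.37431128]
wrist dial_center (array([ 0.526 , -0.0174,  0.038 ]), array([227.,  64.]), 0.57)
wrist twelve None
wrist minute_tip (array([0.4405, 0.017 , 0.065 ]), array([176., 173.]), 0.65)
wrist lever_pivot (array([0.5334, 0.153 , 0.03  ]), array([10., 52.]), 0.96)
wrist lever_pin (array([ 0.4048, -0.129 ,  0.048 ]), array([356., 213.]), 0.38)
```

View pics/wrist1.png

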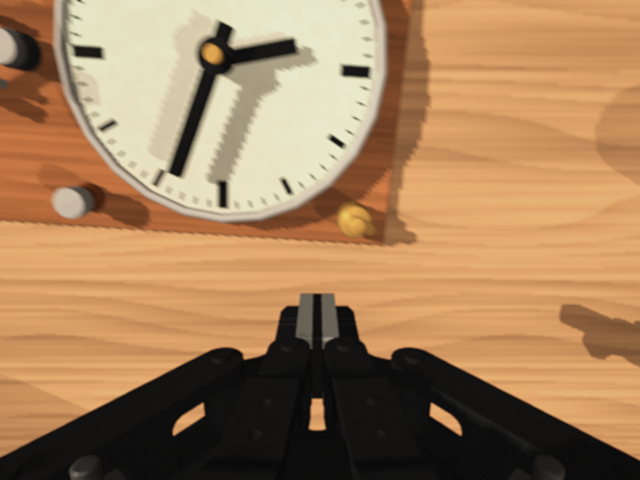

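The wrist view shows the spindle at (213,53), the minute tip at (176,173), nine at (88,52), three at (355,71) and six at (223,194). The shut fingertips are at about (318,295). I'll compute the geometry from these.

Run:
```python
from h import *
m=eyes.camera_model('wrist');print(m['fx'])
f=lambda u,v,z:np.round(ray('wrist',(u,v),z,m),4)
print('spindle',f(213,53,.072),'tip',f(176,174,.065));a,b,c=f(88,52,.038),f(355,71,.038),f(223,194,.038)
print(a,b,c,'mid',(a+b)/2,np.degrees(np.arctan2(*(b-a)[:2])),'tips',f(300,295,.2316),f(337,295,.2316))
```

```text
386.9412807453581
spindle [ 0.5254 -0.0222  0.072 ] tip [0.4397 0.0153 0.065 ]
[0.5323 0.0846 0.038 ] [ 0.5182 -0.1265  0.038 ] [ 0.4197 -0.0142  0.038 ] mid [ 0.52525 -0.02095  0.038  ] -176.17871950901454 tips [ 0.4093 -0.089   0.2316] [ 0.4092 -0.1037  0.2316]
```

Call:
{"name": "arm_command", "arguments": {"deltas": [[2.2, -3.3, 0, 0, 0, 0, 1], [2.2, -3.3, 0, 0, 0, 0, 1], [0, 0, 3, 0, 0, 0, 1], [0, 0, 4, 0, 0, 0, 1], [0, 0, 4, 0, 0, 0, 1], [0, 0, 3, 0, 0, 0, 1], [0, 0, 2, 0, 0, 0, 1], [0, 0, 1.2, 0, 0, 0, 1], [0, 0, 0.4, 0, 0, 0, 1], [0, 0, 0, 0, 0, 0, 1]]}}

```text
clock: 3.7
ee_pos: [0.4448, -0.0307, 0.0551]
tool_rot: [180.0, 0.0, -0.1]
wrist_force: [0.1, -0.0, 0.3]
gripper_width: -0.0001
gripper_force: 0.0
```

Run:
```python
from h import *
s=monitor.get_state();p=s['ee_pos'];print(p,s['wrist_force'])
a=np.radians(175+4.5*np.arange(37));P=8*np.c_[np.cos(a),np.sin(a)]
P[0]=[(p[0]-.5255)*100,-(p[1]+.021)*100];print(P[0])
D=np.diff(P,axis=0).round(2)
for k in range(3):print(*['%.2f,%.2f'%tuple(d) for d in D[12*k:12*k+12]])
```

```text
[ 0.44480968 -0.03065403  0.05513057] [ 0.10481011 -0.04654378  0.27703915]
[-8.06903153  0.96540297]
0.07,-0.90 0.02,-0.63 0.07,-0.62 0.12,-0.62 0.17,-0.61 0.21,-0.59 0.26,-0.57 0.30,-0.55 0.34,-0.53 0.38,-0.50 0.42,-0.46 0.46,-0.43
0.49,-0.39 0.52,-0.35 0.55,-0.31 0.57,-0.27 0.59,-0.22 0.60,-0.18 0.61,-0.13 0.62,-0.08 0.63,-0.03 0.63,0.02 0.62,0.07 0.62,0.12
0.61,0.17 0.59,0.21 0.57,0.26 0.55,0.30 0.53,0.34 0.50,0.38 0.46,0.42 0.43,0.46 0.39,0.49 0.35,0.52 0.31,0.55 0.27,0.57
```

Call:
{"name": "arm_command", "arguments": {"deltas": [[0.07, -0.9, 0.1, 0, 0, 0, 1], [0.02, -0.63, 0, 0, 0, 0, 1], [0.07, -0.62, 0, 0, 0, 0, 1], [0.12, -0.62, 0, 0, 0, 0, 1], [0.17, -0.61, 0, 0, 0, 0, 1], [0.21, -0.59, 0, 0, 0, 0, 1], [0.26, -0.57, 0, 0, 0, 0, 1], [0.3, -0.55, 0, 0, 0, 0, 1], [0.34, -0.53, 0, 0, 0, 0, 1], [0.38, -0.5, 0, 0, 0, 0, 1], [0.42, -0.46, 0, 0, 0, 0, 1], [0.46, -0.43, 0, 0, 0, 0, 1]]}}

```text
clock: 4.9
ee_pos: [0.4734, 0.0411, 0.0542]
tool_rot: [180.0, 0.0, 0.0]
wrist_force: [0.1, -1.6, 0.3]
gripper_width: 0.0002
gripper_force: 0.7
```

Call:
{"name": "arm_command", "arguments": {"deltas": [[0.49, -0.39, 0, 0, 0, 0, 1], [0.52, -0.35, 0, 0, 0, 0, 1], [0.55, -0.31, 0, 0, 0, 0, 1], [0.57, -0.27, 0, 0, 0, 0, 1], [0.59, -0.22, 0, 0, 0, 0, 1], [0.6, -0.18, 0, 0, 0, 0, 1], [0.61, -0.13, 0, 0, 0, 0, 1], [0.62, -0.08, 0, 0, 0, 0, 1], [0.63, -0.03, 0, 0, 0, 0, 1], [0.63, 0.02, 0, 0, 0, 0, 1], [0.62, 0.07, 0, 0, 0, 0, 1], [0.62, 0.12, 0, 0, 0, 0, 1]]}}

```text
clock: 6.1
ee_pos: [0.5442, 0.0583, 0.0542]
tool_rot: [-180.0, 0.0, 0.0]
wrist_force: [-1.8, -1.3, 0.4]
gripper_width: -0.0001
gripper_force: 0.7
```

Run:
```python
from h import *
s=monitor.get_state();p=s['ee_pos'];print(p,s['wrist_force'])
im,d=eyes.read_camera('wrist');cv2.imwrite('pics/wrist2.png',im)
```

```text
[0.54420416 0.05828922 0.05424118] [-1.81574295 -1.3418018   0.44168279]
```

View pics/wrist2.png

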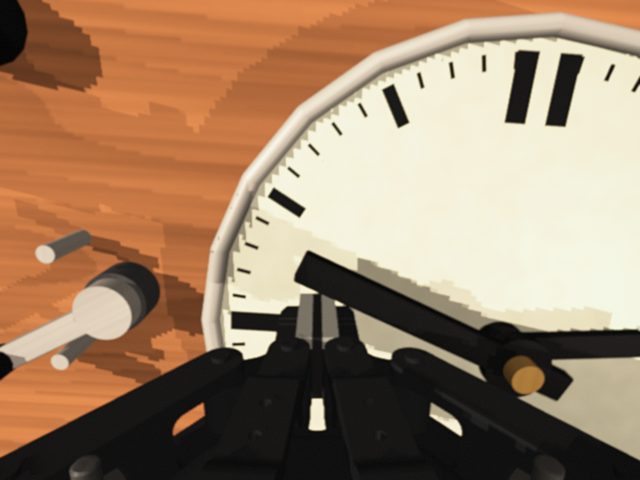

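The minute hand runs from (525,375) to (305,265) and rests against the front of the finger, moving as planned. I'll continue the arc.

Call:
{"name": "arm_command", "arguments": {"deltas": [[0.61, 0.17, 0, 0, 0, 0, 1], [0.59, 0.21, 0, 0, 0, 0, 1], [0.57, 0.26, 0, 0, 0, 0, 1], [0.55, 0.3, 0, 0, 0, 0, 1], [0.53, 0.34, 0, 0, 0, 0, 1], [0.5, 0.38, 0, 0, 0, 0, 1], [0.46, 0.42, 0, 0, 0, 0, 1], [0.43, 0.46, 0, 0, 0, 0, 1], [0.39, 0.49, 0, 0, 0, 0, 1], [0.35, 0.52, 0, 0, 0, 0, 1], [0.31, 0.55, 0, 0, 0, 0, 1], [0, 0, 0, 0, 0, 0, 1]]}}

```text
clock: 7.35
ee_pos: [0.5973, 0.0164, 0.0543]
tool_rot: [180.0, -0.1, 0.0]
wrist_force: [-0.0, -0.4, 0.3]
gripper_width: 0.0001
gripper_force: 0.0
```

Run:
```python
from h import *
s=monitor.get_state();p=s['ee_pos'];print(p,s['wrist_force'])
m=eyes.camera_model('wrist');print(m)
im,d=eyes.read_camera('wrist');cv2.imwrite('pics/wrist3.png',im)
print(find('wrist','minute_tip',.065),find('wrist','twelve',.038))
```

```text
[0.59731547 0.0164343  0.05432557] [-0.03935681 -0.3900575   0.33134637]
{'fx': 386.9412807453581, 'fy': 386.9412807453581, 'cx': 316.78378506830364, 'cy': 244.48128801478657, 'R': array([[-1.16409811e-03, -9.99999128e-01,  6.24310390e-04],
       [-9.60444939e-01,  1.29190308e-03,  2.78466965e-01],
       [-2.78467529e-01, -2.75452887e-04, -9.60445605e-01]]), 't': array([0.01747281, 0.58670438, 0.37524534])}
(array([0.6197, 0.0019, 0.065 ]), array([359., 270.]), 0.77) (array([ 0.6307, -0.0277,  0.038 ]), array([424., 223.]), 0.58)
```

View pics/wrist3.png

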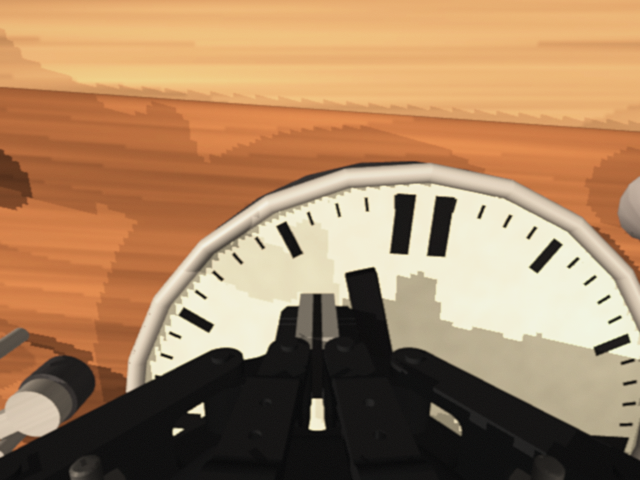

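The hand tip is at (361,270), short of the double bar at (424,224). It has about 16.7° still to go, so I'll approach slowly and measure again.

Call:
{"name": "arm_command", "arguments": {"deltas": [[0.1, 0.3, 0, 0, 0, 0, 1], [0.1, 0.3, 0, 0, 0, 0, 1], [0.1, 0.3, 0, 0, 0, 0, 1], [0.1, 0.3, 0, 0, 0, 0, 1], [0.1, 0.25, 0, 0, 0, 0, 1], [0, 0.25, 0, 0, 0, 0, 1], [0, 0.2, 0, 0, 0, 0, 1], [0, 0, 0, 0, 0, 0, 1], [0, 0, 0, 0, 0, 0, 1]]}}

```text
clock: 8.4
ee_pos: [0.6018, -0.0019, 0.0543]
tool_rot: [180.0, -0.0, 0.0]
wrist_force: [-0.3, -0.3, -0.1]
gripper_width: 0.0001
gripper_force: 0.0
```

Run:
```python
from h import *
s=monitor.get_state();p=s['ee_pos'];print(p,s['wrist_force'])
m=eyes.camera_model('wrist')
im,d=eyes.read_camera('wrist');cv2.imwrite('pics/wrist4.png',cv2.resize(im[180:400,250:540],None,fx=2.5,fy=2.5))
a,b=find('wrist','minute_tip',.065),find('wrist','twelve',.038);print(a,b)
# black hand on rows above the finger
C=np.array([.5255,-.021])
for r in range(285,330,8):
    c=np.where(im[r,345:460].max(1)<70)[0]+345
    if len(c): 
        q=ray('wrist',(c.mean(),r),.065,m)[:2]-C; print(r,c.min(),c.max(),q.round(4),np.degrees(np.arctan2(q[1],q[0])).round(2))
```

```text
[ 0.6017826  -0.00188548  0.05433965] [-0.27468429 -0.32009696 -0.08265625]
(array([ 0.6225, -0.0198,  0.065 ]), array([368., 275.]), 0.73) (array([ 0.6325, -0.026 ,  0.038 ]), array([375., 230.]), 0.58)
285 354 384 [0.0932 0.0004] 0.23
293 354 384 [0.0901 0.0003] 0.16
301 353 384 [0.0869 0.0003] 0.21
309 345 383 [0.0836 0.0019] 1.29
317 345 383 [0.0803 0.0018] 1.26
325 345 382 [0.077  0.0018] 1.37
```

View pics/wrist4.png

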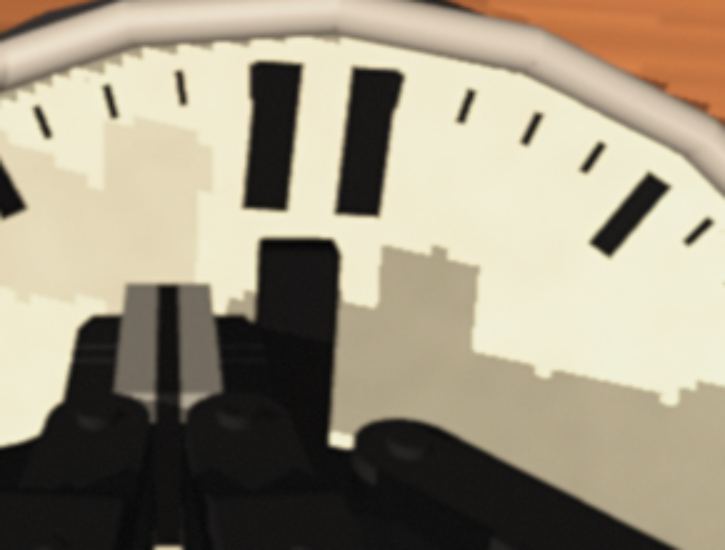

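The hand is now about 4° short of the middle of the double bar, so I'll push 5 mm more and then back off 1.5 cm.

Call:
{"name": "arm_command", "arguments": {"deltas": [[0, 0.1, 0, 0, 0, 0, 1], [0, 0.1, 0, 0, 0, 0, 1], [0, 0.1, 0, 0, 0, 0, 1], [0, 0.1, 0, 0, 0, 0, 1], [0, 0.1, 0, 0, 0, 0, 1], [0, 0, 0, 0, 0, 0, 1], [0, 0, 0, 0, 0, 0, 1], [0, -0.5, 0, 0, 0, 0, 1], [0, -1.0, 0, 0, 0, 0, 1], [0, -1.0, 0, 0, 0, 0, 1], [0, 0, 0, 0, 0, 0, 1]]}}

```text
clock: 9.65
ee_pos: [0.6015, 0.0202, 0.0543]
tool_rot: [-180.0, 0.0, 0.2]
wrist_force: [0.1, 0.0, -0.1]
gripper_width: -0.0001
gripper_force: 0.0
```

Run:
```python
from h import *
s=monitor.get_state();p=s['ee_pos'];print(p,s['wrist_force'])
m=eyes.camera_model('wrist')
im,d=eyes.read_camera('wrist');cv2.imwrite('pics/wrist5.png',cv2.resize(im[180:400,300:590],None,fx=2.5,fy=2.5))
C=np.array([.5255,-.021])
for r in range(285,330,8):
    c=np.where(im[r,400:500].max(1)<70)[0]+400
    if len(c): 
        q=ray('wrist',(c.mean(),r),.065,m)[:2]-C; print(r,c.min(),c.max(),q.round(4),np.degrees(np.arctan2(q[1],q[0])).round(2))
a=find('wrist','twelve',.038);print(a,np.degrees(np.arctan2(*(a[0][:2]-C)[::-1])))
```

```text
[0.60147724 0.02015171 0.05425237] [ 0.11390128  0.00184514 -0.07743682]
285 427 461 [ 0.093 -0.005] -3.08
293 426 459 [ 0.0899 -0.0048] -3.03
301 424 457 [ 0.0867 -0.0043] -2.85
309 423 456 [ 0.0834 -0.0042] -2.9
317 421 455 [ 0.0801 -0.004 ] -2.83
325 420 453 [ 0.0768 -0.0037] -2.76
(array([ 0.6303, -0.0287,  0.038 ]), array([430., 235.]), 0.74) -4.202158309224194
```

View pics/wrist5.png

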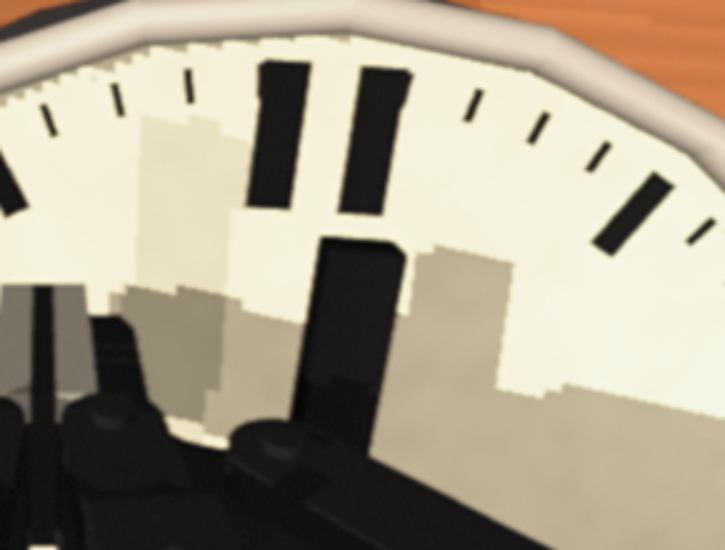

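The hand lies along the twelve axis, measured at -3.0° to -4.6° against -3.8°, so it is well within tolerance. The sideways offset in the view is parallax. Next I'll lift and go behind the lever pin, on the six side.

Call:
{"name": "arm_command", "arguments": {"deltas": [[0, 0, -2.5, 0, 0, 0, 1], [0, 0, -3.5, 0, 0, 0, 1], [-2.3, -3.1, 0, 0, 0, 0, 1], [-2.3, -3.1, 0, 0, 0, 0, 1], [-2.3, -3.1, 0, 0, 0, 0, 1], [-2.3, -3.1, 0, 0, 0, 0, 1], [-2.3, -3.1, 0, 0, 0, 0, 1], [-2.4, -3.1, 0, 0, 0, 0, 1], [0, 0, 0, 0, 0, 0, 1], [0, 0, 0, 0, 0, 0, 1]]}}

```text
clock: 10.75
ee_pos: [0.4625, 0.2046, 0.1145]
tool_rot: [180.0, -0.0, 0.2]
wrist_force: [0.4, 0.5, -0.5]
gripper_width: 0.0001
gripper_force: 0.0
```

Run:
```python
from h import *
s=monitor.get_state();p=s['ee_pos'];print(p,s['wrist_force'])
im,d=eyes.read_camera('wrist');cv2.imwrite('pics/wrist6.png',im)
for n,z in [('lever_pivot',.03),('lever_pin',.048)]: print(n,find('wrist',n,z))
```

```text
[0.46254271 0.20455345 0.11451983] [ 0.42969887  0.5128097  -0.52811115]
lever_pivot (array([0.5367, 0.1539, 0.03  ]), array([406., 127.]), 0.64)
lever_pin (array([0.5097, 0.2069, 0.048 ]), array([311., 180.]), 0.89)
```

View pics/wrist6.png

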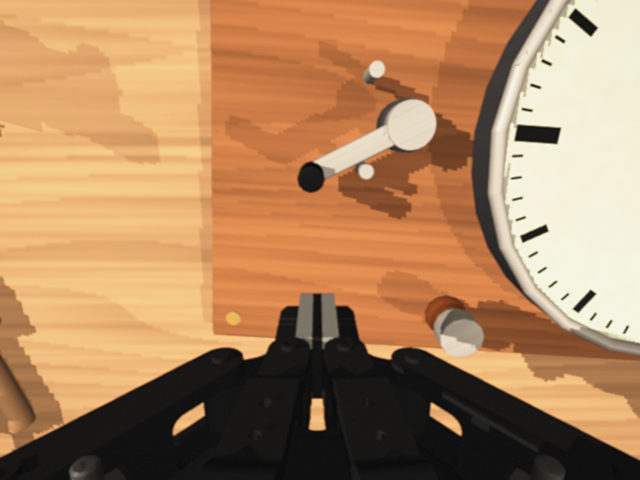

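The pin is at (311,178) and the pivot at (407,125), both as computed, with nothing in the finger's way. I'll go down and push toward +x.

Call:
{"name": "arm_command", "arguments": {"deltas": [[0, -0.3, 2.5, 0, 0, 0, 1], [0, 0, 3, 0, 0, 0, 1], [0, 0, 1.3, 0, 0, 0, 1], [0, 0, 0.1, 0, 0, 0, 1], [0.6, 0, 0, 0, 0, 0, 1], [0.6, 0, 0, 0, 0, 0, 1], [0.6, 0, 0, 0, 0, 0, 1], [0.6, 0, 0, 0, 0, 0, 1], [0.6, -0.1, 0, 0, 0, 0, 1], [0.6, -0.1, 0, 0, 0, 0, 1], [0.6, -0.1, 0, 0, 0, 0, 1], [0.6, 0, 0, 0, 0, 0, 1]]}}

```text
clock: 12.1
ee_pos: [0.5106, 0.2106, 0.0451]
tool_rot: [180.0, 0.0, 0.1]
wrist_force: [-2.8, 1.7, 0.0]
gripper_width: 0.0001
gripper_force: 1.3
```

Call:
{"name": "arm_command", "arguments": {"deltas": [[0.6, 0, 0, 0, 0, 0, 1], [0.6, 0, 0, 0, 0, 0, 1], [0.6, 0.1, 0, 0, 0, 0, 1], [0.6, 0.2, 0, 0, 0, 0, 1], [0.6, 0.2, 0, 0, 0, 0, 1], [0.5, 0.2, 0, 0, 0, 0, 1], [0.3, 0.2, 0, 0, 0, 0, 1], [0.2, 0, 0, 0, 0, 0, 1], [0, 0, 0, 0, 0, 0, 1]]}}

```text
clock: 13.0
ee_pos: [0.5507, 0.2008, 0.0452]
tool_rot: [180.0, 0.0, 0.0]
wrist_force: [-1.2, 0.8, -1.3]
gripper_width: 0.0001
gripper_force: 0.5
```

Run:
```python
from h import *
s=monitor.get_state();p=s['ee_pos'];print(p,s['wrist_force'])
im,d=eyes.read_camera('wrist');cv2.imwrite('pics/wrist7.png',im)
for n,z in [('lever_pivot',.03),('lever_pin',.048)]: print(n,find('wrist',n,z))
```

```text
[0.55066609 0.20076346 0.04517828] [-1.1593117   0.83923598 -1.32929951]
lever_pivot (array([0.536 , 0.1548, 0.03  ]), array([420., 328.]), 0.67)
lever_pin (array([0.5674, 0.2057, 0.048 ]), array([306., 278.]), 0.92)
```

View pics/wrist7.png

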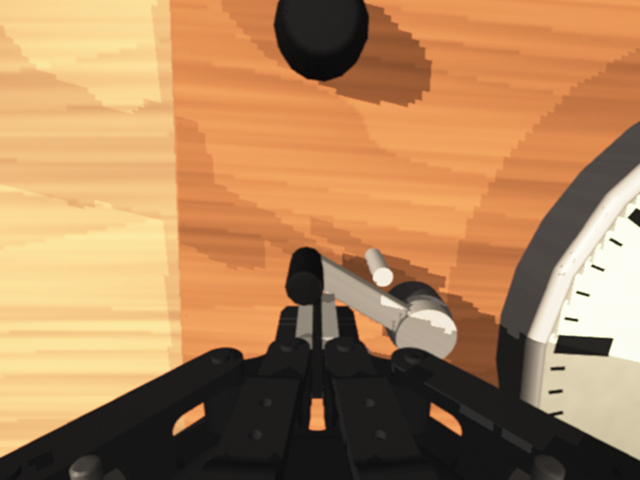

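The lever pin is at (305,275) and a small gap to the stop post at (382,270) remains, which puts the lever at about 1.06 rad. I'll creep on.

Call:
{"name": "arm_command", "arguments": {"deltas": [[0.1, 0, 0, 0, 0, 0, 1], [0.1, 0, 0, 0, 0, 0, 1], [0.1, 0, 0, 0, 0, 0, 1], [0.1, 0, 0, 0, 0, 0, 1], [0.1, 0, 0, 0, 0, 0, 1], [0, 0, 0, 0, 0, 0, 1]]}}

```text
clock: 13.75
ee_pos: [0.5553, 0.2012, 0.0449]
tool_rot: [180.0, 0.0, 0.0]
wrist_force: [-3.4, -2.4, -0.8]
gripper_width: 0.0
gripper_force: 1.6
```

Call:
{"name": "arm_command", "arguments": {"deltas": [[0.1, 0, 0, 0, 0, 0, 1], [0, 0, 0, 0, 0, 0, 1]]}}

```text
clock: 13.95
ee_pos: [0.5564, 0.2013, 0.0451]
tool_rot: [180.0, 0.0, 0.0]
wrist_force: [-2.6, -3.0, -1.0]
gripper_width: -0.0002
gripper_force: 1.8
```

Call:
{"name": "arm_command", "arguments": {"deltas": [[0.1, 0, 0, 0, 0, 0, 1], [0, 0, 0, 0, 0, 0, 1]]}}

```text
clock: 14.15
ee_pos: [0.5566, 0.2013, 0.045]
tool_rot: [180.0, 0.1, 0.0]
wrist_force: [-5.6, -3.4, 0.3]
gripper_width: -0.0
gripper_force: 3.0
```

The finger has stalled with the force rising, so the lever is at its stop. I'll back off, lift and check.

Call:
{"name": "arm_command", "arguments": {"deltas": [[-0.5, 0, 0, 0, 0, 0, 1], [-1, 0, 0, 0, 0, 0, 1], [-1.5, 0, 0, 0, 0, 0, 1], [0, 0, -2, 0, 0, 0, 1], [0, 0, -4, 0, 0, 0, 1], [0, 0, -5, 0, 0, 0, 1], [-2, 3, -4, 0, 0, 0, 1], [-3, 4, 0, 0, 0, 0, 1], [-3, 4, 0, 0, 0, 0, 1], [-2, 2, 0, 0, 0, 0, 1], [0, 0, 0, 0, 0, 0, 1], [0, 0, 0, 0, 0, 0, 1]]}}

```text
clock: 15.35
ee_pos: [0.4295, 0.0734, 0.1933]
tool_rot: [-180.0, -0.2, -0.0]
wrist_force: [0.9, 0.7, 0.5]
gripper_width: -0.0003
gripper_force: 0.0
```

Run:
```python
from h import *
s=monitor.get_state();p=s['ee_pos'];print(s['clock'],p,s['wrist_force'])
im,d=eyes.read_camera('wrist');cv2.imwrite('pics/wrist8.png',im)
for n,z in [('dial_center',.038),('twelve',.038),('minute_tip',.065),('lever_pivot',.03),('lever_pin',.048)]: print(n,find('wrist',n,z))
```

```text
15.35 [0.42954785 0.07341049 0.19325288] [0.88192169 0.71776752 0.46594603]
dial_center (array([ 0.5282, -0.0191,  0.038 ]), array([447.,  93.]), 0.67)
twelve (array([ 0.5273, -0.0205,  0.038 ]), array([449.,  94.]), 0.47)
minute_tip (array([0.5668, 0.1945, 0.065 ]), array([124.,  21.]), 0.75)
lever_pivot (array([0.5325, 0.1563, 0.03  ]), array([205.,  86.]), 0.72)
lever_pin (array([0.5721, 0.2   , 0.048 ]), array([126.,  18.]), 0.85)
```

View pics/wrist8.png

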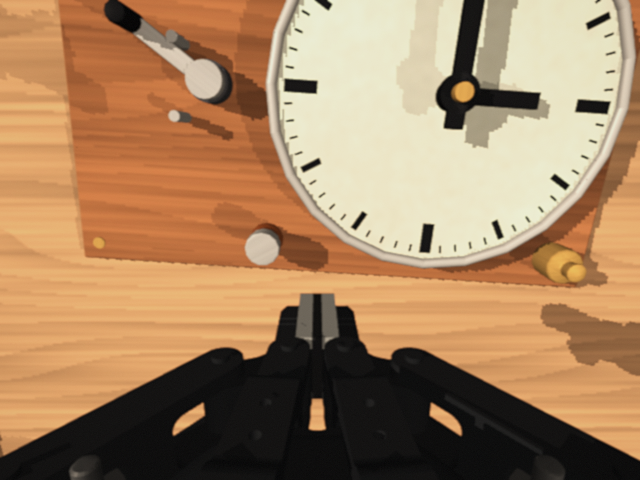

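The dial reads three o'clock, with the hand parallel to the six–twelve line, and the lever rests against its far stop post. Everything else is in place, so I'll hand it in.

```bash
python3 -c "
from h import *
print(env.close_job())"
```

```text
the job is handed in; nothing more can be done
None
```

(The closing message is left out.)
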